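Tap the clamp wedge home on the RF test fixture

TASK

The brass module on the bench must be locked in its wedge clamp: pick up the soft-faced hammer with the blue faces (not the steel one) and tap the orange wedge's head sideways into the clamp, lifting off between blows and giving at least two, until the wedge is fully home and the last tap finds it tight. Never push the wedge with the hand. Then lay the hammer flat on the bench and let go, leaving the steel hammer and the screwdriver where they are.

Things in the scene. Friction and masses are not known exactly. Their poses are not given: they have to be found in the camera images.
- soft_hammer: Hammer lying flat along x, head (+x) away from robot: steel head, round blue 28 mm faces looking to +y and -y (both usable), black handle, blue butt at x -145 mm. Origin: underside, below grip point near centre of mass; z up. Grip 26 mm wide (y), 22 high, axis 15 mm up. Head centre x +55 mm, 15 mm up; head 30 mm (x) x 30 high, faces at y +-50 mm. 0.26 to 0.38 kg.
- wedge: Orange wedge in the clamp. Origin: centre of the flat struck face of its head, 60 mm above the bench. Slides only along its +y (level, into the clamp) against about 6 N friction, no spring-back; stops hard when the head's shoulder meets the clamp's end, 20 to 45 mm on from the start. Head 54 mm wide (x), 42 high, 24 deep (y).
- clamp: Fixed clamp: aluminium base 170 x 140 x 36 mm (x, y, z), dark rails 80 mm high, brass module between the jaws. Origin: centre of underside; axes parallel to the wedge's, yawed up to 0.35 rad, so the wedge goes roughly to world +y (robot's left). Wedge runs at x +40 mm; its struck face is at y -139 to -114 mm at the start, -94 mm when fully home.
- steel_hammer: Bystander: steel hammer, wooden handle, 220 mm long, head 90 mm wide, 27 mm high, lying with its head (+x) towards the robot. Origin: centre of its underside. Leave it.
- screwdriver: Bystander: red-handled screwdriver, 200 mm long, 26 mm high, lying flat, blade to +x. Origin: centre of its underside. Leave it.

How it is judged (in metres and radians):
On the way, in this order (a step that is already met when the one before it is completed fails the run):
1. the soft hammer strikes the wedge (over 2 N) (contact force between soft_hammer and wedge above 2 N).
2. the hammer comes off the wedge again for 0.1 s (contact force between soft_hammer and wedge below 0.05 N), for 0.1 s.
3. the soft hammer taps the wedge (over 2 N) while it is fully home (contact force between soft_hammer and wedge above 2 N and y of wedge in the frame of clamp above -0.0975 m).
At the end, for the whole second after the job is handed in: The wedge is fully home (its head within 3.5 mm of the stop), and the soft hammer lies flat (within 10 degrees) and still on the bench, released (y of wedge in the frame of clamp above -0.0975 m and height (world z) of soft_hammer below 0.036 m and (angle between soft_hammer's own z axis and vertical below 0.17 rad or angle between soft_hammer's own z axis and vertical above 2.97 rad) and linear speed of soft_hammer below 0.02 m/s); the robot touches nothing.
It fails at once if the hand or arm pushes on the wedge itself (over 2 N) (contact force between any of the fingers, the arm and wedge above 2 N).
It fails at once if the steel hammer is moved by more than 30 mm (distance of steel_hammer from where it was at the start of the episode above 0.03 m).
It fails at once if the screwdriver is moved by more than 30 mm (distance of screwdriver from where it was at the start of the episode above 0.03 m).
It also fails if it takes over 48 s, if anything falls off the work surface, if the arm or the gripper's body presses on something with over 40 N, if the wrist force passes 120 N, or if a joint passes its speed limit or range.

ROBOT

A 7-joint arm with a two-finger parallel gripper is mounted at the origin on the work surface. World frame = base frame: x ahead of the robot, y to its left, z up, the work surface at z = 0. Lengths are in mm, angles in rad, forces in N, time in s.
With the tool pointing down it reaches from about 400 to 875 mm from the base axis. Payload 4.4 kg.
Tool frame: the origin (TCP) lies midway between the tips of the shut fingers; the grasp point (between the pads) lies 19 mm behind it (ctrl.grip_point_offset is the distance from the TCP to the grasp point, in mm); z points along the fingers, y is the line along which they close (so a half turn about z gives the same grasp; the last joint's range is limited). The gripper opens to 85 mm and grips with 20 to 120 N. Pads are 22 mm wide; open, the fingers measure 114 mm over their backs; the gripper's body (76 mm by 85 mm) begins 54 mm behind the grasp point. The pads swing forward as they close: fully open they stand 13 mm farther back than shut.
Start: joints at [-1.268, 0.628, 0.038, 1.517, -0.027, 0.996, -0.02], TCP at [234.3, 606.318, 231.313] pointing down, gripper open.
Joint ranges: [-3.06, 3.06], [-0.37, 2.12], [-1.25, 1.32], [0.18, 2.47], [-1.1, 4.24], [0.23, 1.98], [-2.94, 2.94]. Speed limits (rad/s): [2.57, 2.57, 3.14, 3.14, 3.14, 3.14, 3.14].

INTERFACE

Orientations are given as [roll, pitch, yaw] about the fixed x, y, z axes, in that order (R = Rz(yaw) Ry(pitch) Rx(roll)).
In Python, from cell import ctrl gives the robot as it stands.
- The arm moves only by the tool move_tool, called after "Request:" in YAML: its name, and indented under it one key for each argument. Schema: {"type":"object","properties":{"offsets":{"type":"object","properties":{"steps":{"type":"array","items":{"type":"array","items":{"type":"number"},"minItems":7,"maxItems":7},"minItems":1,"maxItems":12}},"additionalProperties":false,"required":["steps"]},"only":{"type":"string"},"quiet":{"type":"boolean"},"lines":{"type":"string"}},"required":["offsets"],"additionalProperties":false}. offsets is an object whose key "steps" holds a list of rows, 1 to 12 of them, each of 7 numbers: dx, dy, dz in shares of the most that a row can go, 1 being 50 mm, then a rotation vector rx, ry, rz in normalised numbers (1 is pi/2 rad), then the finger opening in mm; each row shifts and turns the commanded pose from where the row before left it, along the tool's axes as they then stand; what a row does not reach is not made up. A row lasts 1/10 s, in which the tool goes at most 50 mm and 0.15 rad, less where a joint would pass 70% of its speed; a pose out of reach is approached as far as the arm can. The fingers move at their own pace and stop on an object; the grip force is fixed at half the most. Time passes only in rows, so rows that do not move let the fingers close. The tool returns the time, the measured TCP pose, the force, the opening and the grip force at its end. only (a regular expression) keeps the lines of the reply that match it, lines (a string "A,B") keeps lines A to B, and quiet returns only ok. Shift and turn numbers lie between -1 and 1, and a call with a number outside is refused. Input that does not fit is refused with a message, and nothing moves.
- ctrl.read_state(): the state, without advancing time (a new reading comes with each control period).
- ctrl.get_image(name): name is "side" or "top" or "wrist"; returns the picture (400x640x3 uint8, blue, green, red); there is no depth.
- ctrl.calibration(name): a dict with "fx", "fy", "cx", "cy" (pixels), "rvec" (rotation vector, rad) and "tvec" (3), from world to camera coordinates, as OpenCV has them; the wrist camera has in their place "hand_eye" (4x4, takes a point from camera to tool coordinates, whose origin is the TCP and whose axes are the flange's). Camera axes: x right, y down, z forward; pixel columns grow to the right and rows downward; lengths in mm; the calibration is good to about 2 mm. A picture is of the moment at which its call begins: read the wrist's pose just before it. calibration takes no time and is no camera call.
- ctrl.finish_job(): hands the job in; it is judged then, once.
The state is a dict: "clock": time; "qpos": joint angles; "qd": joint speeds; "tau": joint torques, N m; "eef_pos": TCP position; "tool_rot": TCP orientation; "force": force on the tool from outside, world axes, zero at the start; "torque": the same for the moment, N m; "width": finger opening in mm; "gripper_force": force on a finger pad.
Only numpy, scipy, OpenCV 4.12 (cv2) and the standard library are available. Lean on these libraries where they do the work, as an engineer would, in place of code of your own. Each camera call takes 0.05 s, during which the arm holds its last target. There are 200 camera calls.

## Working session

There is one attempt and no reset: what is moved stays moved. The work goes in short steps, Python scripts to look and compute and a tool call to move; the robot and the scene stay as the last step left them, time stands still between calls to the robot, and variables do not carry over. Pictures are saved under pics/ and viewed, at most 10 in all, crops included, and the job is handed in when it is done.

```bash
ls; mkdir -p pics
```

Run:
```python
from cell import ctrl
import cv2
for n in("top","side"):
    cv2.imwrite(f"pics/{n}0.png",ctrl.get_image(n)); print(n,ctrl.calibration(n))
print(ctrl.calibration("wrist")); print(ctrl.read_state())
```

```text
cell.py
pics
top {'fx': 385.60879364830026, 'fy': 385.60879364830026, 'cx': 314.40805075731953, 'cy': 199.50768465993343, 'rvec': array([ 2.11068701, -2.17147857,  0.1411005 ]), 'tvec': array([-40.06918429, 587.92534395, 765.51032502])}
side {'fx': 513.8985234034079, 'fy': 513.8985234034079, 'cx': 314.4916958167453, 'cy': 201.23041020502725, 'rvec': array([ 2.38149289, -0.26543589,  0.09290745]), 'tvec': array([-558.99824216,   69.46861689, 1172.06254311])}
{'fx': 284.7757247411711, 'fy': 284.7757247411711, 'cx': 326.2016205908264, 'cy': 197.9550117113947, 'hand_eye': array([[-6.17989972e-04, -9.60629785e-01, -2.77830944e-01,
         6.92139532e+01],
       [ 9.99999632e-01, -7.59035567e-04,  4.00108165e-04,
        -6.83827156e-01],
       [-5.95239389e-04, -2.77830594e-01,  9.60629901e-01,
        -1.42496438e+02],
       [ 0.00000000e+00,  0.00000000e+00,  0.00000000e+00,
         1.00000000e+00]])}
{'clock': 0.1, 'qpos': array([-1.26776517,  0.62921796,  0.03842125,  1.51831081, -0.0269907 ,
        0.9962797 , -0.01996199]), 'qd': array([ 0.00019749, -0.00130662,  0.00010228, -0.00175565, -0.00109755,
       -0.00212612, -0.00074321]), 'tau': array([ 3.64752006e-03, -5.64535117e+01,  1.23055167e+00, -1.93972850e+01,
        1.12897399e-02,  5.37476706e-03,  2.01418180e-05]), 'eef_pos': array([234.09659541, 605.76674422, 230.49004079]), 'tool_rot': array([-3.13989404e+00,  9.94469702e-06,  2.77282262e+00]), 'force': array([0.09395462, 0.54132698, 0.91202621]), 'torque': array([-0.01927435, -0.02350339,  0.03847192]), 'gripper_force': 0.0, 'width': 85.6130958734909}
```

View pics/top0.png

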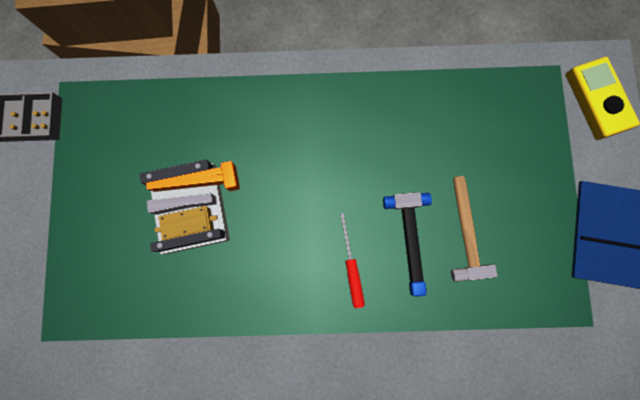

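View pics/side0.png

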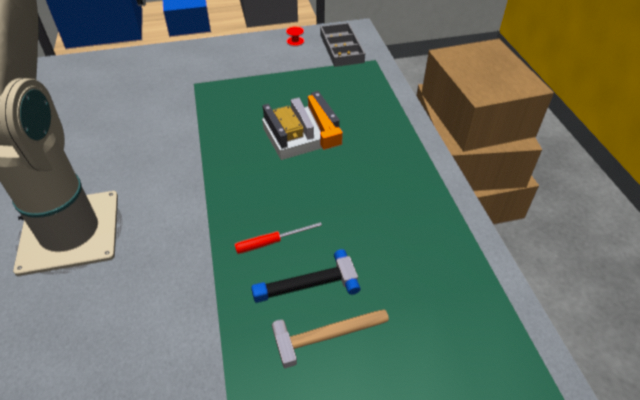

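The top view shows the soft hammer's head at (407,200) and its butt at (418,289). The screwdriver is at (350,260), the steel hammer at (470,230) and the wedge head at (230,175). The side view shows the soft hammer's head at (347,272), its butt at (260,292) and the wedge head at (330,138).

Create h.py:
```python
import cv2,numpy as np
from cell import ctrl
def P(n):
    c=ctrl.calibration(n);K=np.array([[c['fx'],0,c['cx']],[0,c['fy'],c['cy']],[0,0,1]])
    return K@np.c_[cv2.Rodrigues(c['rvec'])[0],c['tvec']]
def tri(a,b):
    X=cv2.triangulatePoints(P("top"),P("side"),np.array(a,float).reshape(2,1),np.array(b,float).reshape(2,1))
    return (X[:3]/X[3]).ravel()
def proj(n,X):
    p=P(n)@np.append(X,1);return p[:2]/p[2]
def atz(n,uv,z):
    M=P(n);H=M[:,[0,1,3]].copy();H[:,2]+=M[:,2]*z
    q=np.linalg.solve(H,[*uv,1]);return q[:2]/q[2]
```

Run:
```python
from h import *
a=cv2.imread("pics/top0.png");b=cv2.imread("pics/side0.png")
def blobs(im,lo,hi,box):
    x0,y0,x1,y1=box;h=cv2.cvtColor(im[y0:y1,x0:x1],cv2.COLOR_BGR2HSV)
    n,_,s,c=cv2.connectedComponentsWithStats(cv2.inRange(h,lo,hi))
    return [(int(s[i,4]),(c[i]+[x0,y0]).round(1).tolist()) for i in range(1,n) if s[i,4]>15]
B=((105,140,60),(125,255,255))
print(blobs(a,*B,(370,180,450,310)));print(blobs(b,*B,(230,230,380,310)))
O=cv2.resize(a[150:260,130:250],(480,440),interpolation=cv2.INTER_CUBIC)
Q=cv2.resize(b[85:165,255:350],None,fx=5,fy=5,interpolation=cv2.INTER_CUBIC)
cv2.imwrite("pics/c1.png",O);cv2.imwrite("pics/c2.png",Q)
```

```text
[(114, [426.0, 198.5]), (128, [389.0, 201.9]), (208, [418.3, 288.2])]
[(81, [339.9, 253.7]), (167, [352.1, 285.8]), (246, [259.7, 291.6])]
```

View pics/c1.png

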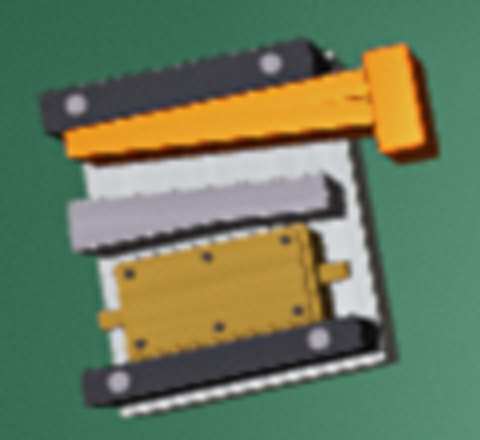

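View pics/c2.png

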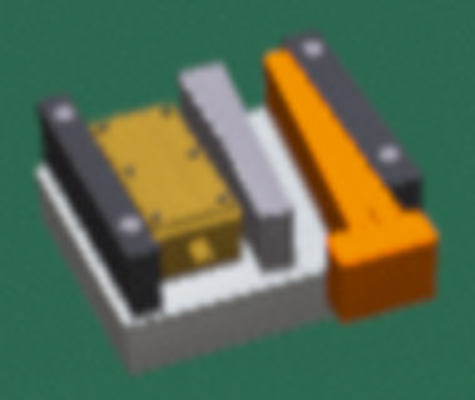

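The crops show the wedge's struck face. In the top view its upper edge runs from (232,161) to (237,187.5). In the side view it runs from (322.5,137.5) to (342.5,132.5).

Run:
```python
from h import *
np.set_printoptions(precision=1,suppress=True)
n=tri((236.8,187.3),(322.5,137.6));f=tri((232.2,161.3),(342.4,132.6));print("edge near/far",n,f,np.linalg.norm(f-n))
for uv in((236.8,187.3),(232.2,161.3)):print("top@81",atz("top",uv,81))
for uv in((322.5,137.6),(342.4,132.6)):print("side@81",atz("side",uv,81))
d=f-n;print("wedge yaw",np.arctan2(d[1],d[0]))
L=tri((389,201.9),(352.1,285.8));
print("top left/side pairing:")
for a,b in(((389,201.9),(339.9,253.7)),((426,198.5),(352.1,285.8)),((418.3,288.2),(259.7,291.6))):print(tri(a,b))
h=(tri((389,201.9),(339.9,253.7))+tri((426,198.5),(352.1,285.8)))/2;b=tri((418.3,288.2),(259.7,291.6));u=(h-b)[:2];L=np.linalg.norm(u);u/=L
print("head",h,"L",L,"yaw",np.arctan2(u[1],u[0]),"origin",h[:2]-55*u)
# clamp base lower (near-wedge) side face corners side view top edge; screwdriver, steel
for nm,t,s in(("scr handle",(355,284),(258,242)),("scr tip",(342,214),(321,224)),("steel head",(474,272),(285,340)),("steel hend",(461,178),(387,316))):print(nm,tri(t,s),atz("top",t,13))
```

```text
edge near/far [613.5  97.7  80.7] [667.2 107.7  78.4] 54.66020566766633
top@81 [610.2  97.9]
top@81 [664.  107.3]
side@81 [615.2  97.6]
side@81 [667.7 105. ]
wedge yaw 0.18438493872595374
top left/side pairing:
[ 580.  -215.6   24.1]
[ 585.2 -296.    18.9]
[ 399.1 -267.5   18.5]
head [ 582.6 -255.8   21.5] L 183.89421156390267 yaw 0.06387113651448098 origin [ 527.7 -259.3]
scr handle [ 412.9 -137.2   14.6] [ 409.  -136.8]
scr tip [ 560.6 -115.5   11.4] [ 557.4 -115.1]
steel head [ 429.5 -384.8   20.5] [ 427.1 -387.4]
steel hend [ 631.8 -376.2   15.4] [ 628.6 -376.6]
```

The rows are not in the units I measure in: shifts go in shares of 50 mm and turns go in shares of pi/2 rad. I convert before sending: -39 mm is -0.78, -25.6 mm is -0.512.

Request:
move_tool:
  offsets: {"steps":[[-0.78, -0.512, 0, 0, 0, 0, 85], [-0.78, -0.512, 0, 0, 0, 0, 85], [-0.78, -0.512, 0, 0, 0, 0, 85], [-0.78, -0.512, 0, 0, 0, 0, 85], [-0.78, -0.512, 0, 0, 0, 0, 85], [-0.78, -0.512, 0, 0, 0, 0, 85], [-0.78, -0.512, 0, 0, 0, 0, 85], [-0.78, -0.512, 0, 0, 0, 0, 85], [-0.78, -0.512, 0, 0, 0, 0, 85], [-0.78, -0.512, 0, 0, 0, 0, 85], [-0.78, -0.512, 0, 0, 0, 0, 85], [-0.78, -0.512, 0, 0, 0, 0, 85]]}

```text
clock: 1.3
eef_pos: [560.7, 149.3, 231.0]
tool_rot: [-3.141, -0.001, 2.773]
force: [0.2, -0.1, -0.4]
width: 85.3
gripper_force: 0.0
```

Request:
move_tool:
  offsets: {"steps":[[-0.24, -0.78, 0, 0, 0, 0, 85], [-0.24, -0.78, 0, 0, 0, 0, 85], [-0.24, -0.78, 0, 0, 0, 0, 85], [-0.24, -0.78, 0, 0, 0, 0, 85], [-0.24, -0.78, 0, 0, 0, 0, 85], [-0.24, -0.78, 0, 0, 0, 0, 85], [-0.24, -0.78, 0, 0, 0, 0, 85], [-0.24, -0.78, 0, 0, 0, 0, 85], [-0.24, -0.78, 0, 0, 0, 0, 85], [-0.24, -0.78, 0, 0, 0, 0, 85]]}

```text
clock: 2.3
eef_pos: [530.8, -257.5, 231.0]
tool_rot: [3.141, -0.001, 2.773]
force: [0.4, -0.3, -0.6]
width: 85.5
gripper_force: 0.0
```

Request:
move_tool:
  offsets: {"steps":[[0, 0, 0, 0, 0, 0.0955, 85], [0, 0, 0, 0, 0, 0.0955, 85], [0, 0, 0, 0, 0, 0.0955, 85], [0, 0, 0, 0, 0, 0.0955, 85], [0, 0, 0, 0, 0, 0.0955, 85], [0, 0, 0, 0, 0, 0.0955, 85], [0, 0, 0, 0, 0, 0.0955, 85], [0, 0, 0, 0, 0, 0.0955, 85], [0, 0, 0, 0, 0, 0.0955, 85]]}

```text
clock: 3.2
eef_pos: [531.1, -255.7, 230.9]
tool_rot: [-3.141, -0.0, 1.417]
force: [-0.7, -0.1, -0.1]
width: 85.2
gripper_force: 0.0
```

Request:
move_tool:
  offsets: {"steps":[[0, 0, 0, 0, 0, 0.0955, 85], [0, 0, 0, 0, 0, 0.0955, 85], [0, 0, 0, 0, 0, 0.0955, 85], [0, 0, 0, 0, 0, 0.0955, 85], [0, 0, 0, 0, 0, 0.0955, 85], [0, 0, 0, 0, 0, 0.0955, 85], [0, 0, 0, 0, 0, 0.0955, 85], [0, 0, 0, 0, 0, 0.0955, 85], [0, 0, 0, 0, 0, 0.0955, 85], [0, 0, 0, 0, 0, 0, 85]]}

```text
clock: 4.2
eef_pos: [531.2, -255.6, 230.6]
tool_rot: [-3.142, 0.001, 0.073]
force: [-0.5, -0.3, -0.7]
width: 85.2
gripper_force: 0.0
```

Add to h.py:
```python
from scipy.spatial.transform import Rotation as Ro
def wcam(s):
    c=ctrl.calibration("wrist");T=np.eye(4);T[:3,:3]=Ro.from_euler('xyz',s['tool_rot']).as_matrix();T[:3,3]=s['eef_pos']
    return np.array([[c['fx'],0,c['cx']],[0,c['fy'],c['cy']],[0,0,1]]),T@c['hand_eye']
def wat(s,uv,z):
    K,T=wcam(s);d=T[:3,:3]@np.linalg.solve(K,[*uv,1]);o=T[:3,3];return o+d*(z-o[2])/d[2]
```

Run:
```python
from h import *
import pickle
s=ctrl.read_state();im=ctrl.get_image("wrist");cv2.imwrite("pics/w1.png",im);pickle.dump(s,open("s1.pkl","wb"))
```

```text
(no output)
```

View pics/w1.png

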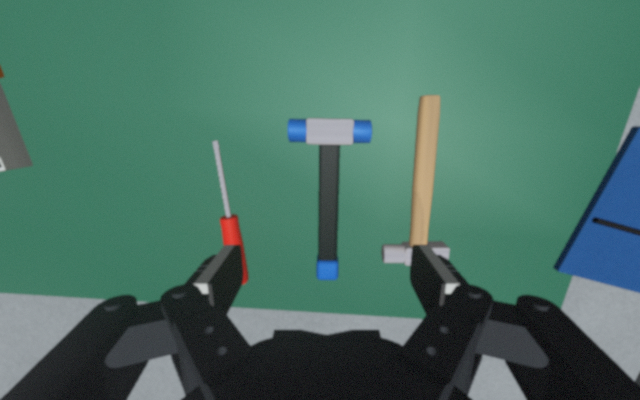

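The wrist view shows the hammer head spanning (288,130) to (372,131). The handle axis passes through about (329,200), and the butt is at (328,270).

Run:
```python
from h import *
import pickle
np.set_printoptions(precision=1,suppress=True)
s=pickle.load(open("s1.pkl","rb"))
a=wat(s,(288,130),15);b=wat(s,(372,131),15);c=wat(s,(330,131),25);d=wat(s,(328,270),24)
print(a,b,c,d,np.linalg.norm(b-a))
# head span vs height assumption -> height from wrist + top views
for z in(0,15,25):print(z,wat(s,(330,131),z)[:2],atz("top",(407.5,200.2),z))
u=(c-d)[:2];u/=np.linalg.norm(u);print("yaw",np.arctan2(u[1],u[0]),"origin",c[:2]-55*u)
K,T=wcam(s);Pw=K@np.linalg.inv(T)[:3]
for t,w in(((407.5,200.2),(330,131)),((418.3,288.2),(328,270))):
    X=cv2.triangulatePoints(P("top"),Pw,np.array(t).reshape(2,1),np.array(w,float).reshape(2,1));print("tri",(X[:3]/X[3]).ravel())
```

```text
[ 582.2 -206.    15. ] [ 588.4 -308.7   15. ] [ 585.2 -257.2   25. ] [ 398.9 -268.6   24. ] 102.89715891496779
0 [ 583.9 -257.6] [ 585.1 -260.6]
15 [ 584.7 -257.4] [ 583.  -257.1]
25 [ 585.2 -257.2] [ 581.7 -254.8]
yaw 0.060971681798936056 origin [ 530.3 -260.6]
tri [ 583.9 -257.9   10.6]
tri [ 397.3 -267.5   20.2]
```

Scaled: 40 mm is 0.8, 35 mm is 0.7, 0.012 rad / 1.5708 = 0.0076.

Request:
move_tool:
  offsets: {"steps":[[-0.046, 0.084, 0.7, 0, 0, 0.0076, 85], [0, 0, 0.8, 0, 0, 0, 85], [0, 0, 0.8, 0, 0, 0, 85], [0, 0, 0.8, 0, 0, 0, 85], [0, 0, 0.7, 0, 0, 0, 85], [0, 0, 0.4, 0, 0, 0, 85], [0, 0, 0.28, 0, 0, 0, 85], [0, 0, 0.12, 0, 0, 0, 85], [0, 0, 0, 0, 0, 0, 85], [0, 0, 0, 0, 0, 0, 85]]}

```text
clock: 5.25
eef_pos: [530.1, -260.9, 2.3]
tool_rot: [3.141, -0.001, 0.061]
force: [0.1, -0.4, 1.4]
width: 85.2
gripper_force: 0.0
```

Scaled: 2 mm is 0.04.

Request:
move_tool:
  offsets: {"steps":[[0, 0, 0.04, 0, 0, 0, 15], [0, 0, 0, 0, 0, 0, 15], [0, 0, 0, 0, 0, 0, 15], [0, 0, 0, 0, 0, 0, 15], [0, 0, 0, 0, 0, 0, 15], [0, 0, 0, 0, 0, 0, 15], [0, 0, 0, 0, 0, 0, 15], [0, 0, 0, 0, 0, 0, 15]]}

```text
clock: 6.05
eef_pos: [529.9, -260.7, 0.1]
tool_rot: [3.141, -0.001, 0.061]
force: [-0.7, -0.1, 6.6]
width: 25.1
gripper_force: 62.4
```

Scaled: -30 mm is -0.6, -25 mm is -0.5.

Request:
move_tool:
  offsets: {"steps":[[0, 0, -0.2, 0, 0, 0, 15], [0, 0, -0.5, 0, 0, 0, 15], [0, 0, -0.6, 0, 0, 0, 15], [0, 0, -0.6, 0, 0, 0, 15], [0, 0, -0.3, 0, 0, 0, 15], [0, 0, 0, 0, 0, 0, 15]]}

```text
clock: 6.65
eef_pos: [530.4, -260.9, 111.2]
tool_rot: [3.14, -0.003, 0.061]
force: [0.9, 0.1, -2.2]
width: 25.3
gripper_force: 59.4
```

Request:
move_tool:
  offsets: {"steps":[[0.12, -0.36, 0, 0, 0, 0, 15], [0.24, -0.72, 0, 0, 0, 0, 15], [0.24, -0.72, 0, 0, 0, 0, 15], [0.24, -0.72, 0, 0, 0, 0, 15], [0.24, -0.72, 0, 0, 0, 0, 15], [0.24, -0.72, 0, 0, 0, 0, 15], [0.24, -0.72, 0, 0, 0, 0, 15], [0.2, -0.52, 0, 0, 0, -0.0745, 15], [0, 0, 0, 0, 0, 0, 15], [0, 0, 0, 0, 0, 0, 15]]}

```text
clock: 7.65
eef_pos: [600.4, 5.5, 107.6]
tool_rot: [-3.141, 0.003, 0.179]
force: [-0.5, -0.8, -3.3]
width: 25.0
gripper_force: 59.5
```

Run:
```python
from h import *
import pickle
s=ctrl.read_state();im=ctrl.get_image("wrist");cv2.imwrite("pics/w2.png",im);pickle.dump(s,open("s2.pkl","wb"))
```

```text
(no output)
```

View pics/w2.png

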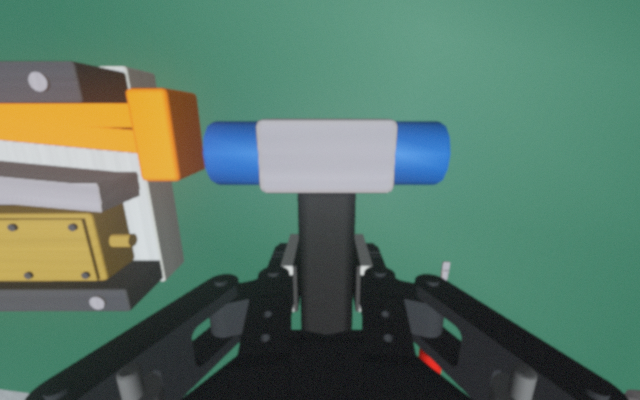

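The wrist view shows the hammer head parallel to the wedge face, with its left face at about column 204. The wedge face's upper edge runs from (169,88) to (178,181) and its lower edge from (198,95) to (201,173).

Run:
```python
from h import *
import pickle
np.set_printoptions(precision=1,suppress=True)
s=pickle.load(open("s2.pkl","rb"))
p=[wat(s,(169,88),81),wat(s,(178,181),81),wat(s,(198,95),39),wat(s,(201,173),39)]
print(*p); 
for a,b in((p[1],p[0]),(p[3],p[2])):
    d=a-b; d=b-a; print(np.linalg.norm(d),np.arctan2(d[1],d[0]),(a+b)/2)
h=wat(s,(204,153),108+15);g=wat(s,(450,153),108+15);print("hammer faces",h,g,np.linalg.norm(h-g),s['eef_pos'])
K,T=wcam(s)
for t,w in(((232.2,161.3),(169,88)),((236.8,187.3),(178,181))):
    X=cv2.triangulatePoints(P("top"),K@np.linalg.inv(T)[:3],np.array(t).reshape(2,1),np.array(w,float).reshape(2,1));print("tri",(X[:3]/X[3]).ravel())
```

```text
[669.7 105.6  81. ] [617.2  98.9  81. ] [668.3 107.6  39. ] [613.1 102.4  39. ]
52.96691748458609 0.1276123188837871 [643.4 102.2  81. ]
55.507458896455866 0.093683482252861 [640.7 105.   39. ]
hammer faces [645.5  67.6 123. ] [664.9 -39.9 123. ] 109.17176619450724 [600.4   5.5 107.6]
tri [668.2 111.   68.4]
tri [612.9 101.4  71.1]
```

Scaled: 25 mm is 0.5, 18 mm is 0.36.

Request:
move_tool:
  offsets: {"steps":[[0, 0, 0.3, 0, 0, 0, 15], [0, 0, 0.5, 0, 0, 0, 15], [0, 0, 0.36, 0, 0, 0, 15], [0, 0, 0.08, 0, 0, 0, 15], [0, 0, 0, 0, 0, 0, 15], [0, 0, 0, 0, 0, 0, 15]]}

```text
clock: 8.3
eef_pos: [601.8, 3.6, 47.7]
tool_rot: [3.141, -0.001, 0.177]
force: [-0.1, -0.6, -2.6]
width: 25.1
gripper_force: 59.4
```

Request:
move_tool:
  offsets: {"steps":[[0, -0.2, 0, 0, 0, 0, 15], [0, -0.3, 0, 0, 0, 0, 15], [0, -0.3, 0, 0, 0, 0, 15], [0, -0.2, 0, 0, 0, 0, 15]]}

```text
clock: 8.7
eef_pos: [592.8, 53.9, 47.8]
tool_rot: [3.139, -0.001, 0.178]
force: [0.1, -7.9, -2.8]
width: 24.9
gripper_force: 59.9
```

Request:
move_tool:
  offsets: {"steps":[[0, 0.3, 0, 0, 0, 0, 15], [0, 0.4, 0, 0, 0, 0, 15], [0, 0, 0, 0, 0, 0, 15], [0, 0, 0, 0, 0, 0, 15], [0, 0, 0, 0, 0, 0, 15]]}

```text
clock: 9.2
eef_pos: [598.6, 20.2, 47.1]
tool_rot: [-3.14, 0.0, 0.178]
force: [0.4, 0.9, -2.5]
width: 24.9
gripper_force: 60.0
```

The first blow landed at 7.3 N and the hammer came off again. I'll give the second one.

Scaled: -15 mm is -0.3, -12 mm is -0.24.

Request:
move_tool:
  offsets: {"steps":[[0, -0.24, 0, 0, 0, 0, 15], [0, -0.3, 0, 0, 0, 0, 15], [0, -0.24, 0, 0, 0, 0, 15], [0, -0.16, 0, 0, 0, 0, 15]]}

```text
clock: 9.6
eef_pos: [590.3, 65.1, 47.3]
tool_rot: [3.138, -0.0, 0.178]
force: [0.6, -7.0, -3.4]
width: 24.9
gripper_force: 60.0
```

Request:
move_tool:
  offsets: {"steps":[[0, 0.3, 0, 0, 0, 0, 15], [0, 0.4, 0, 0, 0, 0, 15], [0, 0, 0, 0, 0, 0, 15], [0, 0, 0, 0, 0, 0, 15]]}

```text
clock: 10.0
eef_pos: [596.7, 30.7, 47.4]
tool_rot: [-3.141, 0.0, 0.177]
force: [-0.8, 0.9, -2.8]
width: 25.2
gripper_force: 60.2
```

Request:
move_tool:
  offsets: {"steps":[[0, -0.24, 0, 0, 0, 0, 15], [0, -0.3, 0, 0, 0, 0, 15], [0, -0.24, 0, 0, 0, 0, 15], [0, -0.12, 0, 0, 0, 0, 15]]}

```text
clock: 10.4
eef_pos: [589.1, 69.8, 47.7]
tool_rot: [3.13, -0.001, 0.175]
force: [0.7, -20.4, -4.5]
width: 24.9
gripper_force: 60.5
```

Scaled: 20 mm is 0.4, 15 mm is 0.3.

Request:
move_tool:
  offsets: {"steps":[[0, 0.3, 0, 0, 0, 0, 15], [0, 0.4, 0, 0, 0, 0, 15], [0, 0, 0, 0, 0, 0, 15], [0, 0, 0, 0, 0, 0, 15]]}

```text
clock: 10.8
eef_pos: [594.7, 42.3, 47.2]
tool_rot: [-3.14, 0.0, 0.178]
force: [-0.5, 0.2, -3.7]
width: 25.1
gripper_force: 60.8
```

Request:
move_tool:
  offsets: {"steps":[[0, -0.2, 0, 0, 0, 0, 15], [0, -0.26, 0, 0, 0, 0, 15], [0, -0.24, 0, 0, 0, 0, 15], [0, -0.12, 0, 0, 0, 0, 15], [0, 0, 0, 0, 0, 0, 15]]}

```text
clock: 11.3
eef_pos: [588.9, 70.1, 48.1]
tool_rot: [3.123, -0.003, 0.169]
force: [1.4, -22.8, -5.0]
width: 24.9
gripper_force: 61.0
```

Request:
move_tool:
  offsets: {"steps":[[0, 0.3, 0, 0, 0, 0, 15], [0, 0.4, 0, 0, 0, 0, 15], [0, 0.3, -0.1, 0, 0, 0, 15], [0, 0, 0, 0, 0, 0, 15]]}

```text
clock: 11.7
eef_pos: [597.4, 30.2, 53.4]
tool_rot: [3.14, -0.002, 0.176]
force: [-0.3, -1.0, -2.2]
width: 25.1
gripper_force: 61.4
```

Run:
```python
from h import *
a=ctrl.get_image("top");b=ctrl.get_image("side");w=ctrl.get_image("wrist")
cv2.imwrite("pics/c3.png",np.hstack([cv2.resize(a[140:260,130:270],(400,400)),cv2.resize(w[40:340,0:300],(400,400))]))
```

```text
(no output)
```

View pics/c3.png

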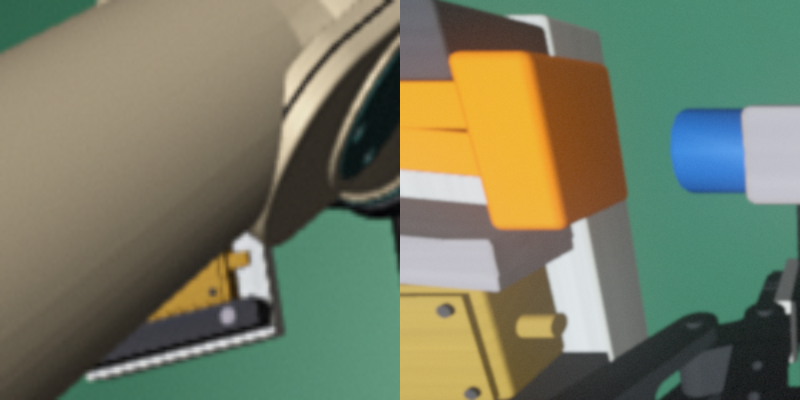

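The last two taps stopped at the same place (y about 70) at over 20 N, so the wedge is tight. The picture shows its head against the clamp's end. I'll carry the hammer back to its free spot and check from the top camera.

Scaled: 38 mm is 0.76, 28 mm is 0.56, 0.115 rad / 1.5708 = 0.0732.

Request:
move_tool:
  offsets: {"steps":[[0, 0.2, -0.3, 0, 0, 0, 15], [0, 0, -0.5, 0, 0, 0, 15], [0, 0, -0.3, 0, 0, 0.0732, 15], [-0.1, 0.32, 0, 0, 0, 0, 15], [-0.24, 0.76, 0, 0, 0, 0, 15], [-0.24, 0.76, 0, 0, 0, 0, 15], [-0.24, 0.76, 0, 0, 0, 0, 15], [-0.24, 0.76, 0, 0, 0, 0, 15], [-0.24, 0.76, 0, 0, 0, 0, 15], [-0.24, 0.76, 0, 0, 0, 0, 15], [-0.16, 0.56, 0, 0, 0, 0, 15], [0, 0.08, 0, 0, 0, 0, 15]]}

```text
clock: 13.05
eef_pos: [527.6, -265.4, 108.1]
tool_rot: [3.137, 0.001, 0.057]
force: [-0.6, -0.4, -3.4]
width: 25.1
gripper_force: 61.4
```

Run:
```python
from h import *
a=ctrl.get_image("top");b=ctrl.get_image("side")
cv2.imwrite("pics/c4.png",np.hstack([cv2.resize(a[140:240,130:250],(400,333),interpolation=2),cv2.resize(b[235:395,200:400],(400,333),interpolation=2)]))
```

```text
(no output)
```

View pics/c4.png

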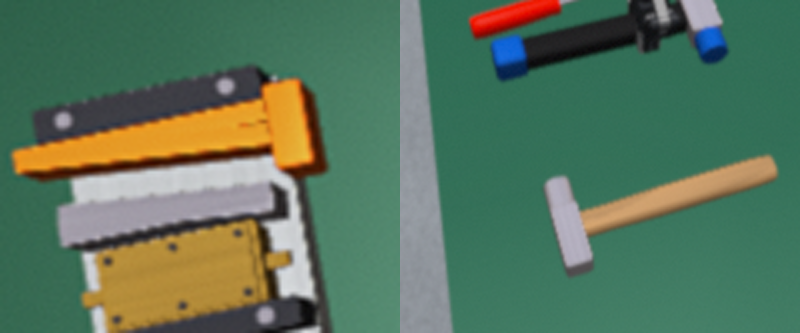

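The wedge's shoulder sits against the clamp's end, the hammer is level in the grip, and the bystanders have not moved. I'll lower it.

Scaled: 30 mm is 0.6, 28 mm is 0.56.

Request:
move_tool:
  offsets: {"steps":[[0.04, -0.08, 0.4, 0, 0, 0, 15], [0, 0, 0.6, 0, 0, 0, 15], [0, 0, 0.56, 0, 0, 0, 15], [0, 0, 0.3, 0, 0, 0, 15], [0, 0, 0.14, 0, 0, 0, 15], [0, 0, 0.06, 0, 0, 0, 15], [0, 0, 0.04, 0, 0, 0, 15], [0, 0, 0.02, 0, 0, 0, 15], [0, 0, 0, 0, 0, 0, 15]]}

```text
clock: 14.05
eef_pos: [533.0, -254.6, 2.0]
tool_rot: [3.141, -0.001, 0.063]
force: [0.4, -0.6, -3.8]
width: 25.3
gripper_force: 61.3
```

Scaled: 1.5 mm is 0.03.

Request:
move_tool:
  offsets: {"steps":[[0, 0, 0.03, 0, 0, 0, 15], [0, 0, 0, 0, 0, 0, 15], [0, 0, 0, 0, 0, 0, 15]]}

```text
clock: 14.35
eef_pos: [532.9, -254.6, 0.2]
tool_rot: [3.141, -0.001, 0.063]
force: [-0.6, 0.3, -0.9]
width: 24.4
gripper_force: 62.7
```

The bench now carries the hammer, so I'll release it and back off.

Scaled: -40 mm is -0.8, -25 mm is -0.5.

Request:
move_tool:
  offsets: {"steps":[[0, 0, 0, 0, 0, 0, 40], [0, 0, 0, 0, 0, 0, 60], [0, 0, 0, 0, 0, 0, 85], [0, 0, 0, 0, 0, 0, 85], [0, 0, 0, 0, 0, 0, 85], [0, 0, 0, 0, 0, 0, 85], [0, 0, -0.2, 0, 0, 0, 85], [0, 0, -0.5, 0, 0, 0, 85], [0, 0, -0.8, 0, 0, 0, 85], [0, 0, -0.8, 0, 0, 0, 85], [0, 0, -0.8, 0, 0, 0, 85], [0, 0, 0, 0, 0, 0, 85]]}

```text
clock: 15.55
eef_pos: [535.1, -257.0, 160.8]
tool_rot: [3.136, -0.009, 0.062]
force: [0.5, -0.1, -0.1]
width: 85.3
gripper_force: 0.0
```

Request:
move_tool:
  offsets: {"steps":[[0, 0, 0, 0, 0, 0, 85], [0, 0, 0, 0, 0, 0, 85], [0, 0, 0, 0, 0, 0, 85], [0, 0, 0, 0, 0, 0, 85]]}

```text
clock: 15.95
eef_pos: [531.9, -254.1, 153.7]
tool_rot: [-3.141, 0.002, 0.063]
force: [0.8, -0.7, 0.4]
width: 85.1
gripper_force: 0.0
```

Run:
```python
from h import *
cv2.imwrite("pics/f.png",ctrl.get_image("side"))
```

```text
(no output)
```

View pics/f.png

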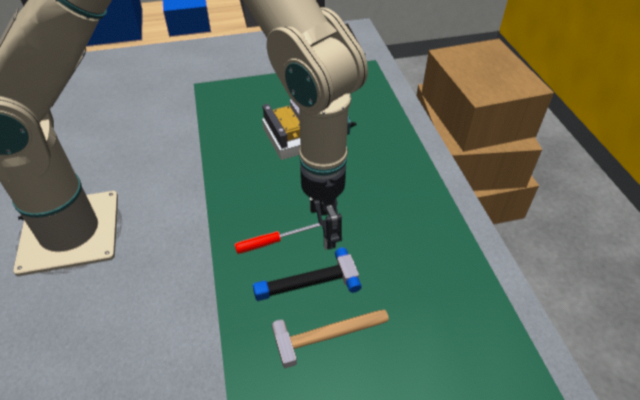

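The soft hammer lies flat and free, with its butt at (261,290) and its head at (347,270). The screwdriver and steel hammer are where they started.

```bash
python3 -c "
from cell import ctrl
print(ctrl.finish_job())"
```

```text
the job is handed in; nothing more can be done
None
```

The job is handed in: four taps with the soft hammer drove the wedge home, the last two stopping tight at over 20 N, and the hammer lies flat and released with the steel hammer and screwdriver unmoved in the pictures; the hand-in returned no verdict.

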